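# Feed a model building's module along the fence until the catch snaps in

## Robot

A 7-joint arm with a two-finger parallel gripper is mounted at the origin on the work surface. World frame = base frame: x ahead of the robot, y to its left, z up, the work surface at z = 0. Lengths are in mm, angles in rad, forces in N, time in s.
With the tool pointing down it reaches from about 425 to 950 mm from the base axis. Payload 4.7 kg.
Tool frame: the origin (TCP) lies at the very end of the fingers, on their centre line; the grasp point (between the pads) lies 19 mm behind it; z points along the fingers, y is the line along which they close (so a half turn about z gives the same grasp; the last joint's range is limited). The gripper opens to 87 mm and grips with 3 to 60 N. Pads are 19 mm wide; open, the fingers measure 117 mm over their backs; the gripper's body (75 mm by 190 mm) begins 51 mm behind the grasp point.
Start: joints at [1.239, 0.469, -0.049, 1.532, 0.024, 1.141, -0.082], TCP at [201.328, -644.295, 222.573] pointing down, gripper open.
Joint ranges: [-2.59, 2.59], [-0.33, 1.99], [-1.39, 1.29], [0.1, 2.45], [-1.04, 4.18], [0.21, 1.99], [-2.66, 2.66]. Speed limits (rad/s): [2.57, 2.57, 3.14, 3.14, 3.14, 3.14, 3.14].

## Interface

Orientations are given as a unit quaternion [x, y, z, w].
In Python, from bench import ctrl, cams, job gives the robot as it stands.
- The arm moves only by the shell command python3 -m crank 'ROWS' [OPENING] [FORCE]. ROWS is JSON, a list of rows, each a list of 2 entries, a list of its own where there are three numbers: the shift along the tool's x, y, z in m, then the turn, a rotation vector about the tool's x, y, z in degrees. In form: [[[dx, dy, dz], [ax, ay, az]], ...]. A call has 1 to 20 rows; each row shifts and turns the commanded pose from where the row before left it, along the tool's axes as they then stand; what a row does not reach is not made up. A row lasts 1/12 s, in which the tool goes at most 41.7 mm and 7.16 degrees, less where a joint would pass 70% of its speed; a pose out of reach is approached as far as the arm can. A call with a gripper value outside its range is refused whole. OPENING is the finger opening in m, from 0 to 0.087, set as the call begins (- or left out, the last holds). The fingers move at their own pace and stop on an object; FORCE is the grip in N (left out, the last holds). Time passes only in rows, so rows that do not move let the fingers close. It gives the time, the measured TCP pose, the force, the opening and the grip force at its end, in the units of the state.
- ctrl.observe(): the state, without advancing time (a new reading comes with each control period).
- cams.get_image(name): name is "scene" or "top" or "wrist"; returns the picture (384x512x3 uint8, blue, green, red); there is no depth.
- cams.camera_params(name): a dict with "fx", "fy", "cx", "cy" (pixels), "position" and "attitude" of the camera in the world. Camera axes: x right, y down, z forward; pixel columns grow to the right and rows downward; lengths in mm; the calibration is good to about 2 mm. A picture is of the moment at which its call begins: read the wrist's pose just before it. camera_params takes no time and is no camera call; for the wrist camera it gives the pose at the moment of the call.
- job.close_job(): hands the job in; it is judged then, once.
The state is a dict: "t": time; "q": joint angles; "qvel": joint speeds; "joint_torque": joint torques, N m; "tool_pos": TCP position; "tool_rot": TCP orientation; "contact_force": force on the tool from outside, world axes, zero at the start; "ft_torque": the same for the moment, N m; "grip_width": finger opening in mm; "grip_force": force on a finger pad.
Only numpy, scipy, OpenCV 4.12 (cv2) and the standard library are available. Lean on these libraries where they do the work, as an engineer would, in place of code of your own. Each camera call takes 0.05 s, during which the arm holds its last target. There are 200 camera calls.

## Task

Take the push stick from its blue mat and use it to press the cream green-roofed module flush against the jig's aluminium fence, then feed it along the fence with the stick, keeping it pressed against the fence all the way, under the clear cover and against the spring buffer until the red catch snaps in behind it. Touch the module with the stick only, never with the gripper or arm. Afterwards stand the stick upright back on its blue mat and let go; leave the other things on the table alone.

Things in the scene. Friction and masses are not known exactly. Their poses are not given: they have to be found in the camera images.
- jig: fixed feeding jig: plywood board 450 x 150 x 8 mm. Origin at the table's surface; x = feed direction, y = across towards the fence, z up. The board spans x -220 to 230, y -75 to 75 mm; the block slides on its top, z = 8. The aluminium fence's straight face is at y = 50 from x = -215 to 215, its top at z = 32.
- jig_home (a point): point on the board's top under the block's middle when the block is home: jig x = 100, y = 20, z = 8 mm; axes as the jig's. Block flush on the fence = its centre at jig y = 20. Home, its ends are at jig x = 40 (on the catch) and 160 (on the buffer).
- cover_top (a point): middle of the clear cover's top, jig x = 130, y = 0, z = 71 mm; axes as the jig's. The cover is 120 mm along x by 148 across, its underside at z = 66; it stands on the fence and on a wall at jig y = -55 to -73.
- buffer (a joint): black rubber spring buffer across the lane's end: how far it is pressed in, 0 to 0.013 m. Its face is 50 mm wide, at jig x = 155 when relaxed, centred on y = 20. About 1 N at first touch, 0.6 N more per mm. It holds the block back against the catch: about 5 mm when home.
- catch (a joint): red spring catch on the lane's side away from the fence: arm 70 long, 8 thick, at z = 11 to 29 mm, hinged at jig x = -28, y = -23, slanting into the lane. 0 rad = sprung in, about 0.17 = held out by the passing block's side (about 3 N at its end), at most 0.32. Snaps in once the block's middle passes about jig x = 102 (10 to 20 N push, buffer in 7 mm); the block then springs back 2 mm on to it.
- catch_end (a point): tip of the catch arm (moves with it), at rest at jig x = 39, y = -2, z = 20 mm; x along the arm. The stick's blade must stay on the fence side of it (all of it above jig y = 4) or the catch cannot snap in.
- block_center (a point): the block to feed, a cream building module with a green roof, 120 x 60 x 45 mm, about 0.3 kg; this point is its centre, 22.5 mm above its underside; x along its length, y across, z up. It starts on the jig's board, off the fence and slightly askew.
- stick_grip (a point): wooden push stick standing on its sole; x points to its orange tip, z up. Point in the grip post, 75 mm above the sole; the post is 40 long (x), 22 wide (y), from 20 to 95 mm above the sole. The straight blade below is 160 long, 20 wide, 20 tall: tip 110 mm ahead of this point, tail 50 behind, same centre line. 0.14 kg.
- mat: blue parking mat for the push stick, fixed on the table, 210 x 80 x 3 mm; origin under its middle, x along its length, z up; the stick starts standing on it.
- statue: bystander, leave alone: a green four-horse group on a cream plinth, 100 x 70 x 95 mm; origin at its underside's centre.
- spare_module: bystander, leave alone: a shorter cream module with a green roof, 96 x 60 x 50 mm; origin at its underside's centre.
- glue: bystander, leave alone: white glue bottle with a red cap, 48 mm across, 130 mm tall; origin at its underside's centre.
- paint_jar: bystander, leave alone: green glass jar with a green cap, 50 mm across, 60 mm tall; origin at its underside's centre.
- mug: bystander, leave alone: blue mug, 80 mm across, 90 mm tall; origin at its underside's centre.
- brush: bystander, leave alone: a hand brush lying on the table; origin under it.
Mind the look-alikes: they are no part of the job. Leave any pink or purple look-alike of the part that bears stick_grip alone.

How it is judged (in metres and radians):
On the way, in this order (a step that is already met when the one before it is completed fails the run):
1. the module lies flush along the fence at the infeed end, before the catch (y of block_center in the frame of jig above 0.0165 m and angle between the x axis of block_center and the x axis of jig, either way round below 0.04 rad and z of block_center in the frame of jig below 0.036 m and x of block_center in the frame of jig below -0.07 m), for 0.1 s.
2. the module, flush on the fence and pushed by the stick, is holding the catch out (y of block_center in the frame of jig above 0.0165 m and angle between the x axis of block_center and the x axis of jig, either way round below 0.04 rad and z of block_center in the frame of jig below 0.036 m and x of block_center in the frame of jig between -0.03 and 0.1 m and value of joint catch above 0.1 rad and contact force between stick and block above 0.5 N), for 0.05 s.
3. the module is home and the catch has snapped in behind it (y of block_center in the frame of jig above 0.0165 m and angle between the x axis of block_center and the x axis of jig, either way round below 0.04 rad and z of block_center in the frame of jig below 0.036 m and x of block_center in the frame of jig between 0.095 and 0.106 m and value of joint catch below 0.06 rad), for 0.1 s.
At the end, for the whole second after the job is handed in: Module at rest on the board with its centre at jig x 95 to 106 mm, within 3.5 mm and 0.04 rad of flush on the fence, catch in (under 0.06 rad). Stick released, still and upright (0.1 rad) on the mat, grip within 85 mm along and 40 mm across of the mat's middle (all of step 3 and linear speed of each of block, stick below 0.01 m/s and angle between stick_grip's own z axis and vertical below 0.1 rad and z of stick_grip in the frame of mat between 0.073 and 0.083 m and x of stick_grip in the frame of mat between -0.085 and 0.085 m and y of stick_grip in the frame of mat between -0.04 and 0.04 m); the robot touches nothing.
It fails at once if the gripper or arm touches the module (contact force between any of the fingers, the arm and block above 0.3 N).
It fails at once if the module comes more than 6 mm off the fence, or more than 0.1 rad askew, once it is being fed (its centre past jig x = -65 mm) (x of block_center in the frame of jig above -0.065 m and (y of block_center in the frame of jig below 0.014 m or angle between the x axis of block_center and the x axis of jig, either way round above 0.1 rad)).
It fails at once if a bystander is moved more than 30 mm (distance of any of statue, spare_module, glue, paint_jar, mug, brush from where it was at the start of the episode above 0.03 m).
It also fails if it takes over 72 s, if anything falls off the work surface, if the arm or the gripper's body presses on something with over 40 N, if the wrist force passes 120 N, or if a joint passes its speed limit or range.

## Working session

There is one attempt and no reset: what is moved stays moved. The work goes in short steps, Python scripts to look and compute and a shell command to move; the robot and the scene stay as the last step left them, time stands still between calls to the robot, and variables do not carry over. Pictures are saved under pics/ and viewed, at most 11 in all, crops included, and the job is handed in when it is done.

```bash
mkdir -p pics; ls; python3 - <<'E'
from bench import ctrl,cams,job
import cv2
s=ctrl.observe();print(s)
for n in("scene","top","wrist"):
    print(n,cams.camera_params(n))
    cv2.imwrite(f"pics/{n}0.png",cams.get_image(n))
a=cv2.imread("pics/top0.png");b=cv2.imread("pics/scene0.png")
cv2.imwrite("pics/top0b.png",cv2.resize(a,(800,600),interpolation=cv2.INTER_CUBIC))
E
```

```text
pics
{'t': 0.0, 'q': array([ 1.23907929,  0.46943109, -0.04858654,  1.53375449,  0.02413355,
        1.14101937, -0.08232249]), 'qvel': array([-1.67256066e-04,  2.81967300e-04, -7.31463061e-06, -1.22894469e-03,
        2.12372948e-04, -1.07967132e-03, -2.56402917e-04]), 'joint_torque': array([ 1.47493305e-03, -5.07975948e+01, -8.03329283e-02, -2.36153251e+01,
       -6.15280098e-02,  3.77684506e-02,  1.53915098e-04]), 'tool_pos': array([ 201.09491722, -643.68026054,  221.48077939]), 'tool_rot': array([ 9.88557822e-01,  1.50839008e-01, -2.07924575e-04, -9.91202599e-04]), 'contact_force': array([-0.71708005, -0.43792614,  0.060122  ]), 'ft_torque': array([-0.00701854, -0.00809487, -0.00017408]), 'grip_force': 0.0, 'grip_width': 87.08046753531121}
scene {'fx': 499.98701962481425, 'fy': 499.98701962481425, 'cx': 250.04703248776144, 'cy': 198.20504158456174, 'position': array([1468.15459487,  128.69947448, 1221.71687326]), 'attitude': array([ 0.62025586,  0.70390037, -0.26285764, -0.225195  ])}
top {'fx': 438.71678104975143, 'fy': 438.71678104975143, 'cx': 248.65940458260286, 'cy': 196.4915522146706, 'position': array([ 376.56961499,   -5.42103464, 1330.17251171]), 'attitude': array([-0.70009908,  0.71130042, -0.04232977,  0.0460563 ])}
wrist {'fx': 329.5059036352389, 'fy': 329.5059036352389, 'cx': 255.8391393980383, 'cy': 189.1740493342678, 'position': array([ 275.88329726, -620.40791309,  382.88554204]), 'attitude': array([ 0.79724716, -0.58603771, -0.08624609,  0.11626856])}
```

View pics/top0b.png

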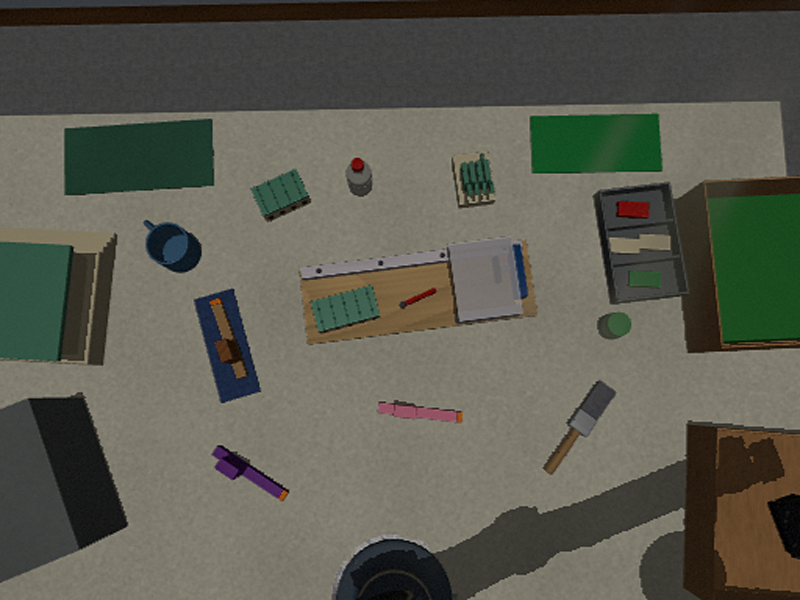

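View pics/scene0.png

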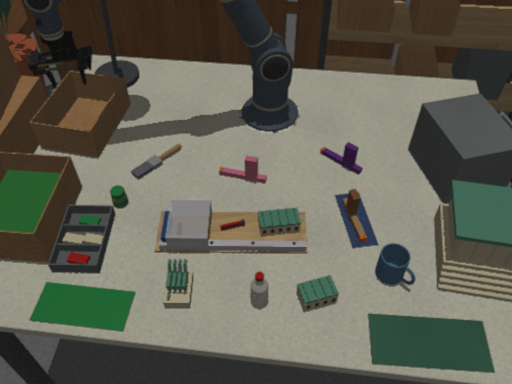

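The top view shows the jig at about (300-535, 240-345), with the fence on the far side and feed to the right. The blue mat and stick are at about (228, 345), and the pink and purple sticks are decoys. I'll take a closer crop next.

```bash
python3 - <<'E'
import cv2
a=cv2.imread("pics/top0.png")[145:265,118:350]
a=cv2.convertScaleAbs(a,alpha=1.5)
cv2.imwrite("pics/crop1.png",cv2.resize(a,None,fx=3.4,fy=3.4,interpolation=cv2.INTER_CUBIC))
E
cat > h.py <<'E'
import numpy as np
from scipy.spatial.transform import Rotation as R
from bench import ctrl,cams,job
def w(name,u,v,z,p=None):
    p=p or cams.camera_params(name)
    d=R.from_quat(p["attitude"]).apply([(u-p["cx"])/p["fx"],(v-p["cy"])/p["fy"],1])
    return p["position"]+d*(z-p["position"][2])/d[2]
E
```

```text
(no output)
```

View pics/crop1.png

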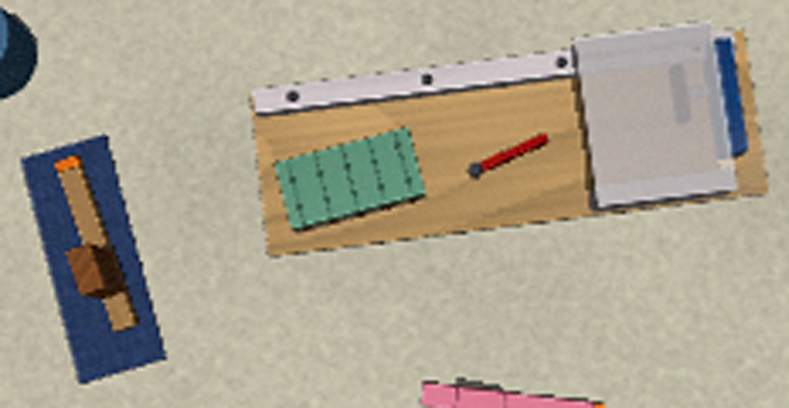

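```bash
python3 - <<'E'
from h import *
def c(x,y,z): return w("top",118+(x+.5)/3.4-.5,145+(y+.5)/3.4-.5,z)
P=lambda l,z:np.array([c(x,y,z) for x,y in l])
J=P([(270,256),(768,192),(743,30)],8); print("board",J[:,:2].round(1))
ex=J[1]-J[0];print(np.linalg.norm(ex),np.linalg.norm(J[2]-J[1])); th=np.arctan2(ex[1],ex[0])
F=P([(257,113),(575,75)],32);print("fence",F[:,:2].round(1),np.arctan2(*(F[1]-F[0])[[1,0]]),th)
def fr(th,o): 
    r=np.array([[np.cos(th),np.sin(th)],[-np.sin(th),np.cos(th)]]); return r,o
r=fr(th,0)[0]
o=np.mean([J[i,:2]-r.T@np.array(q) for i,q in enumerate([(-220,-75),(230,-75),(230,75)])],0)
print("jig o",o,th); print("fence in jig",(F[:,:2]-o)@r.T)
B=P([(275,162),(408,127),(425,193),(298,230)],53); print("block in jig",((B[:,:2]-o)@r.T).round(1),(B.mean(0)[:2]-o)@r.T)
M=P([(22,158),(107,136),(166,358),(82,382)],3);print("mat",M.mean(0),M[:,:2].round(1))
S=P([(68,163),(124,326)],23);print("blade",S,np.linalg.norm(S[1]-S[0])); 
d=S[0]-S[1];print("yaw",np.arctan2(d[1],d[0]),"mat",np.arctan2(*(M[0]-M[3])[[1,0]]))
d/=np.linalg.norm(d); print("grip",S[1]+50*d, S[0]-110*d,"top",c(93,268,98))
s=ctrl.observe();print(R.from_quat(s["tool_rot"]).as_matrix().round(3))
E
```

```text
board [[ 474.   157.2]
 [ 524.1 -286.9]
 [ 671.7 -270.6]]
446.8453447846435 148.4852864917355
fence [[ 598.8  165.6]
 [ 628.2 -115.8]] -1.466692419355983 -1.4586172339605281
jig o [572.47643128 -51.13272254] -1.4586172339605281
fence in jig [[-212.41005903   50.44417653]
 [  70.47907379   48.15974468]]
block in jig [[-199.4    1.9]
 [ -81.5   17.5]
 [ -74.2  -41.5]
 [-186.5  -59.3]] [-135.39246148  -20.32549498]
mat [475.63496428 314.86362641   3.        ] [[566.3 381. ]
 [585.  304.7]
 [385.6 249.9]
 [365.7 323.9]]
blade [[558.26029258 334.26399141  23.        ]
 [413.75673795 282.96432567  23.        ]] 153.3392741758709
yaw 0.3411277542118453 mat 0.2771000739947708
grip [460.87563668 299.69182944  23.        ] [454.59871537 297.46348311  23.        ] top [459.80358014 292.64517294  98.        ]
[[ 0.955  0.298 -0.   ]
 [ 0.298 -0.955  0.001]
 [ 0.    -0.002 -1.   ]]
```

```bash
python3 -m crank '[[[0.0287,-0.0248,-0.003],[0,0,0]],[[0.0287,-0.0248,-0.003],[0,0,0]],[[0.0287,-0.0248,-0.003],[0,0,0]],[[0.0287,-0.0248,-0.003],[0,0,0]],[[0.0287,-0.0248,-0.003],[0,0,0]],[[0.0287,-0.0248,-0.003],[0,0,0]],[[0.0287,-0.0248,-0.003],[0,0,0]],[[0.0287,-0.0248,-0.003],[0,0,0]],[[0.0287,-0.0248,-0.003],[0,0,0]],[[0.0287,-0.0248,-0.003],[0,0,0]],[[0.0287,-0.0248,-0.003],[0,0,0]],[[0.0287,-0.0248,-0.003],[0,0,0]],[[0.0287,-0.0248,-0.003],[0,0,0]],[[0.0287,-0.0248,-0.003],[0,0,0]],[[0.0287,-0.0248,-0.003],[0,0,0]],[[0.0287,-0.0248,-0.003],[0,0,0]],[[0.0287,-0.0248,-0.003],[0,0,0]],[[0.0287,-0.0248,-0.003],[0,0,0]],[[0.0287,-0.0248,-0.003],[0,0,0]],[[0.0287,-0.0248,-0.003],[0,0,0]]]' 0.087
python3 -c "
from h import *
s=ctrl.observe();print(s['t'],s['q'],R.from_quat(s['tool_rot']).as_matrix().round(3))"
```

```text
t: 1.82
tool_pos: [601.8, 1.8, 282.5]
tool_rot: [0.989, 0.151, -0.0, 0.0]
contact_force: [-0.2, -0.6, -0.4]
grip_width: 86.8
grip_force: 0.0
1.8167 [ 0.25567335  0.33709503 -0.43101374  1.61891768  0.1480343   1.21834546
 -1.47345096] [[ 0.955  0.298 -0.   ]
 [ 0.298 -0.955 -0.   ]
 [-0.     0.    -1.   ]]
```

```bash
python3 -m crank '[[[0,0,0],[0,0,-7]],[[0,0,0],[0,0,-7]],[[0,0,0],[0,0,-7]],[[0,0,0],[0,0,-7]],[[0,0,0],[0,0,-7]],[[0,0,0],[0,0,-7]],[[0,0,0],[0,0,-7]],[[0,0,0],[0,0,-7]],[[0,0,0],[0,0,-7]],[[0,0,0],[0,0,-7]],[[0,0,0],[0,0,-7]],[[0,0,0],[0,0,-7]],[[0,0,0],[0,0,-7]],[[0,0,0],[0,0,-7]],[[0,0,0],[0,0,-7]],[[0,0,0],[0,0,-7]],[[0,0,0],[0,0,-7]],[[0,0,0],[0,0,-7]],[[0,0,0],[0,0,-7]],[[0,0,0],[0,0,-7]]]'
python3 - <<'E'
from h import *
import cv2
s=ctrl.observe();print(s['t'],s['q'])
p=cams.camera_params("wrist");print(p);np.save("wj.npy",p,allow_pickle=True)
cv2.imwrite("pics/wj.png",cv2.resize(cams.get_image("wrist"),(800,600),interpolation=cv2.INTER_CUBIC))
E
```

```text
t: 3.48
tool_pos: [601.1, 0.1, 282.2]
tool_rot: [0.194, 0.981, -0.0, -0.0]
contact_force: [-0.2, -0.4, 0.4]
grip_width: 87.0
grip_force: 0.0
3.4833 [ 0.59133481  0.44636935 -0.92017986  1.60248212  0.36713757  1.27731732
  0.79170828]
{'fx': 329.5059036352389, 'fy': 329.5059036352389, 'cx': 255.8391393980383, 'cy': 189.1740493342678, 'position': array([528.12597136,  30.16244608, 443.54402084]), 'attitude': array([0.8218551 , 0.5511582 , 0.07976566, 0.12006776])}
```

View pics/wj.png

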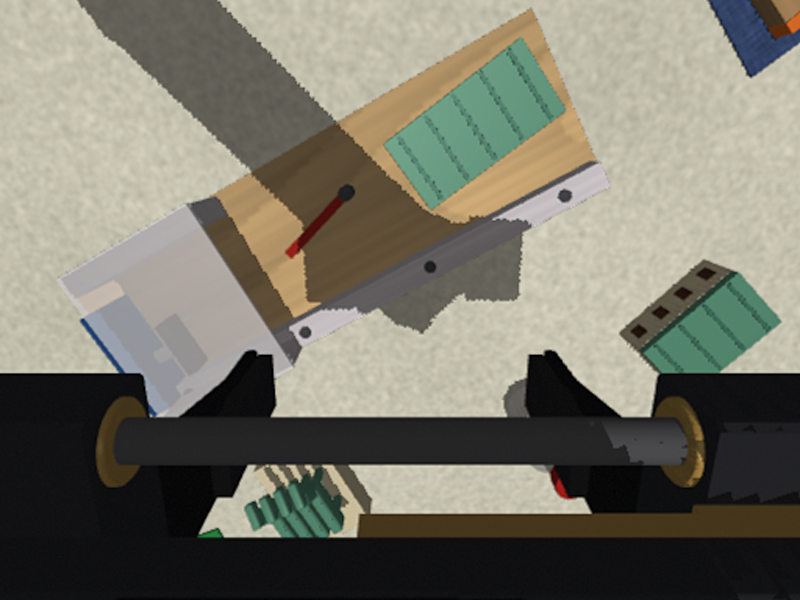

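The wrist view shows the jig. Board corner is at (531,9), the fence's top front corner at about (597,163), the hinge at (347,192), and the roof corners at (388,143), (521,38), (565,113), (433,210).

```bash
python3 - <<'E'
from h import *
p=np.load("wj.npy",allow_pickle=True).item()
c=lambda x,y,z:w("wrist",(x+.5)*.64-.5,(y+.5)*.64-.5,z,p)[:2]
th=-1.4586;o=np.array([572.5,-51.1]);r=np.array([[np.cos(th),np.sin(th)],[-np.sin(th),np.cos(th)]])
for n,x,y,z in [("corner",531,9,8),("fence",597,163,32),("fence2",290,325,32),("screw1",565,195,32),("screw2",430,267,32),("screw3",305,332,32),("hinge",347,192,29),("coverNL",60,276,71),("coverNR",190,206,71),("b",388,143,53),("b",521,38,53),("b",565,113,53),("b",433,210,53)]:
    q=c(x,y,z);print(n,q.round(1),(r@(q-o)).round(1))
E
```

```text
corner [475.9 158.2] [-218.8  -72.6]
fence [599.8 165. ] [-211.7   51.3]
fence2 [ 629.7 -113. ] [67.9 49.9]
screw1 [613.9 134.9] [-180.2   61.9]
screw2 [627.7  15.3] [-59.8  62.3]
screw3 [ 640.3 -103.9] [60.1 61.4]
hinge [546.7 -23.4] [-30.4 -22.6]
coverNL [ 519.8 -241.5] [183.3 -73.6]
coverNR [ 511.  -126.3] [ 67.9 -69.5]
b [524.9  21.5] [-77.5 -39.2]
b [495.7 133. ] [-191.5  -55.7]
b [554.  146.6] [-198.6    3.7]
b [582.4  34.2] [-83.7  19.4]
```

```bash
python3 -m crank '[[[0,0,0],[0,0,-7]],[[0,0,0],[0,0,-7]],[[0,0,0],[0,0,-7]],[[0,0,0],[0,0,-7]],[[0,0,0],[0,0,-7]],[[0,0,0],[0,0,-7.1]],[[0.004,0.0366,0.009],[0,0,0]],[[0.004,0.0366,0.009],[0,0,0]],[[0.004,0.0366,0.009],[0,0,0]],[[0.004,0.0366,0.009],[0,0,0]],[[0.004,0.0366,0.009],[0,0,0]],[[0.004,0.0366,0.009],[0,0,0]],[[0.004,0.0366,0.009],[0,0,0]],[[0.004,0.0366,0.009],[0,0,0]],[[0.004,0.0366,0.009],[0,0,0]],[[0,0,0],[0,0,0]]]'
python3 - <<'E'
from h import *
import cv2
s=ctrl.observe();print(s['t'],s['q'],R.from_quat(s['tool_rot']).as_matrix().round(3))
p=cams.camera_params("wrist");np.save("wm.npy",p,allow_pickle=True)
cv2.imwrite("pics/wm.png",cv2.resize(cams.get_image("wrist"),(800,600),interpolation=cv2.INTER_CUBIC))
E
```

```text
t: 4.87
tool_pos: [451.4, 306.0, 201.0]
tool_rot: [-0.174, 0.985, 0.002, -0.001]
contact_force: [-1.0, 0.3, 1.1]
grip_width: 87.3
grip_force: 0.0
4.8667 [ 0.1425659   0.49406912 -1.08636832  1.82559541  0.48006332  1.11835099
  0.80750935] [[-0.939 -0.343 -0.003]
 [-0.343  0.939  0.004]
 [ 0.002  0.004 -1.   ]]
```

View pics/wm.png

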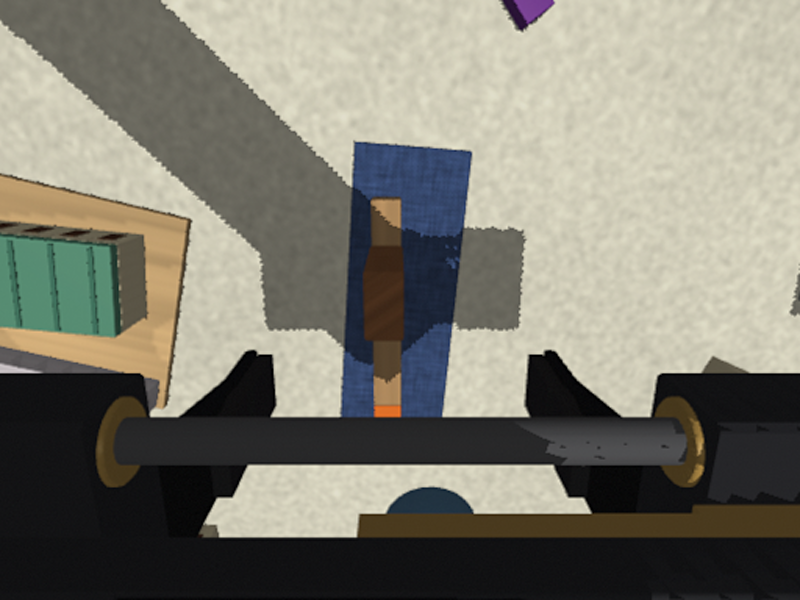

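The stick lies almost exactly along the tool x axis. Its tail is centred at (386,199), and the blade centre is at (388,400) near the orange tip. Mat corners are at (355,142) and (471,152).

```bash
python3 - <<'E'
from h import *
p=np.load("wm.npy",allow_pickle=True).item()
c=lambda x,y,z:w("wrist",(x+.5)*.64-.5,(y+.5)*.64-.5,z,p)[:2]
t=c(386,199,23);f=c(388,400,23);d=(f-t)/np.linalg.norm(f-t);g=t+50*d
print(t,f,np.linalg.norm(f-t),"yaw",np.arctan2(d[1],d[0]),"grip",g)
print("widths",np.linalg.norm(c(371,199,23)-c(401,199,23)))
print("mat",c(355,142,3),c(471,152,3))
s=ctrl.observe();M=R.from_quat(s['tool_rot']).as_matrix();print("shift",M.T@(np.r_[g,60]-s['tool_pos']),np.arctan2(-M[1,0],-M[0,0]))
E
```

```text
[412.92614733 283.19078433] [549.21161361 333.25242774] 145.18917473392105 yaw 0.3520287628580896 grip [459.85990342 300.43092758]
widths 19.53637714962843
mat [386.61419484 251.35156617] [365.99243198 326.71653339]
shift [ -4.73286343  -4.29721601 141.22774037] 0.3462087444893815
```

```bash
python3 -m crank '[[[-0.005,-0.0043,0],[0,0,-0.3]],[[0,0,0.035],[0,0,0]],[[0,0,0.035],[0,0,0]],[[0,0,0.035],[0,0,0]],[[0,0,0.025],[0,0,0]],[[0,0,0.011],[0,0,0]],[[0,0,0],[0,0,0]],[[0,0,0],[0,0,0]],[[0,0,0],[0,0,0]]]' && python3 -m crank '[[[0,0,0],[0,0,0]],[[0,0,0],[0,0,0]],[[0,0,0],[0,0,0]],[[0,0,0],[0,0,0]],[[0,0,0],[0,0,0]],[[0,0,0],[0,0,0]],[[0,0,0],[0,0,0]],[[0,0,0],[0,0,0]]]' 0.0 60
```

```text
t: 5.67
tool_pos: [465.4, 297.0, 62.2]
tool_rot: [-0.171, 0.985, 0.001, 0.001]
contact_force: [-0.8, -0.4, 0.7]
grip_width: 87.2
grip_force: 0.0
t: 6.33
tool_pos: [463.8, 296.5, 60.5]
tool_rot: [-0.172, 0.985, -0.0, 0.0]
contact_force: [-0.2, -0.9, 0.3]
grip_width: 41.6
grip_force: 0.0
```

```bash
python3 -m crank '[[[0.0023,0.005,0],[0,0,0]],[[0,0,0],[0,0,0]],[[0,0,0],[0,0,0]],[[0,0,0],[0,0,0]],[[0,0,0],[0,0,0]],[[0,0,0],[0,0,0]],[[0,0,0],[0,0,0]],[[0,0,0],[0,0,0]],[[0,0,0],[0,0,0]]]' 0.0 60
```

```text
t: 7.08
tool_pos: [459.9, 300.5, 60.5]
tool_rot: [-0.172, 0.985, 0.0, 0.0]
contact_force: [-1.0, 1.5, -0.5]
grip_width: 21.5
grip_force: 60.0
```

```bash
python3 -m crank '[[[0,0,-0.02],[0,0,0]],[[0,0,-0.025],[0,0,0]],[[0,0,-0.025],[0,0,0]],[[0,0,0],[0,0,6.92]],[[0,0,0],[0,0,6.92]],[[0,0,0],[0,0,6.92]],[[0,0,0],[0,0,6.92]],[[0,0,0],[0,0,6.92]],[[0,0,0],[0,0,6.92]],[[0,0,0],[0,0,6.92]],[[0,0,0],[0,0,6.92]],[[0,0,0],[0,0,6.92]],[[0,0,0],[0,0,6.92]],[[0,0,0],[0,0,6.92]],[[0,0,0],[0,0,6.92]],[[0,0,0],[0,0,6.92]],[[0,0,0],[0,0,6.92]],[[0,0,0],[0,0,6.92]],[[0,0,0],[0,0,0]],[[0,0,0],[0,0,0]]]'
cat > g.py <<'E'
import sys
from h import *
o=np.array([573.2,-51.0]);th=-1.460
def go(x,y,z):
    s=ctrl.observe();M=R.from_quat(s['tool_rot']).as_matrix()
    J=np.array([[np.cos(th),np.sin(th)],[-np.sin(th),np.cos(th)]])
    print("t",s['t'],"q",s['q'].round(2),"F",(J@s['contact_force'][:2]).round(1),s['contact_force'][2].round(1))
    yaw=np.arctan2(-M[1,0],-M[0,0]);print("jig now",J@(s['tool_pos'][:2]-o),s['tool_pos'][2],"tilt",M[2,:2].round(4))
    t=np.r_[J.T@np.array([x,y])+o,z];print("shift mm",(M.T@(t-s['tool_pos'])).round(1),"turn tool z deg",np.degrees(yaw-th).round(2))
if len(sys.argv)>3: go(*map(float,sys.argv[1:4]))
E
python3 g.py -205 -85 66.5
```

```text
t: 8.75
tool_pos: [460.0, 300.1, 130.4]
tool_rot: [0.668, 0.744, -0.0, 0.0]
contact_force: [-0.9, 0.3, -0.7]
grip_width: 21.3
grip_force: 60.0
t 8.75 q [-0.2   0.43 -0.58  1.9   0.3   0.89 -0.82] F [-0.4 -0.8] -0.7
jig now [-361.50903842  -73.68347891] 130.4239399557744 tilt [-0.0009  0.0002]
shift mm [-156.5  -10.7   64.1] turn tool z deg -0.22
```

```bash
python3 -m crank '[[[-0.036,-0.0027,0],[0,0,-0.2]],[[-0.04,-0.0027,0],[0,0,0]],[[-0.04,-0.0027,0],[0,0,0]],[[-0.0405,-0.0026,0.01],[0,0,0]],[[0,0,0.03],[0,0,0]],[[0,0,0.02],[0,0,0]],[[0,0,0.003],[0,0,0]],[[0,0,0],[0,0,0]],[[0,0,0],[0,0,0]]]'
python3 g.py -205 -20 66
python3 - <<'E'
from h import *
import cv2
a=cams.get_image("top")[145:265,118:350]
cv2.imwrite("pics/crop2.png",cv2.resize(cv2.convertScaleAbs(a,alpha=1.5),None,fx=3.4,fy=3.4,interpolation=cv2.INTER_CUBIC))
E
```

```text
t: 9.5
tool_pos: [466.5, 144.8, 68.3]
tool_rot: [0.667, 0.745, 0.001, 0.0]
contact_force: [0.8, -0.4, -0.8]
grip_width: 21.6
grip_force: 60.0
t 9.5 q [ 0.04  0.43 -0.53  2.09  0.33  0.7  -0.59] F [0.5 0.7] -0.8
jig now [-206.44146914  -84.43032073] 68.25590108075124 tilt [0.0007 0.001 ]
shift mm [-1.4 64.4  2.3] turn tool z deg -0.06
```

View pics/crop2.png

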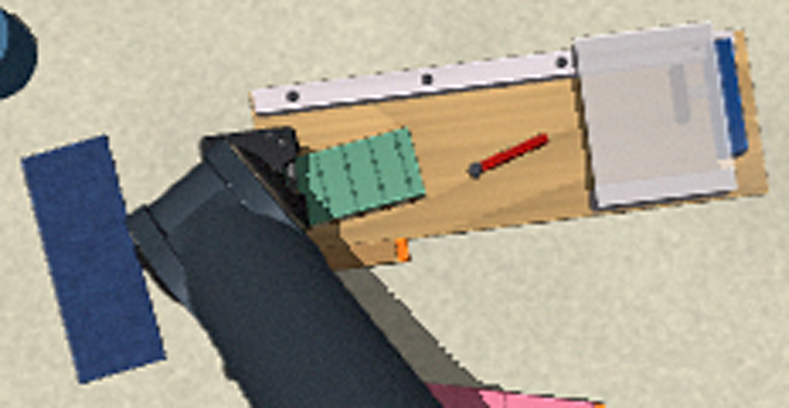

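The tip (orange, at 403,250) lies alongside the module on its near side, and nothing has been disturbed. Next is the sideways press.

```bash
python3 -m crank '[[[0,0.006,0.0015],[0,0,0]],[[0,0.006,0],[0,0,0]],[[0,0.005,0],[0,0,0]],[[0,0.005,0],[0,0,0]],[[0,0.005,0],[0,0,0]],[[0,0.005,0],[0,0,0]],[[0,0.005,0],[0,0,0]],[[0,0.005,0],[0,0,0]],[[0,0.005,0],[0,0,0]],[[0,0.005,0],[0,0,0]],[[0,0.004,0],[0,0,0]],[[0,0.003,0],[0,0,0]],[[0,0.002,0],[0,0,0]],[[0,0,0],[0,0,0]],[[0,0,0],[0,0,0]]]'
python3 g.py -205 -20 66
```

```text
t: 10.8
tool_pos: [527.2, 150.4, 66.2]
tool_rot: [0.668, 0.744, 0.0, 0.0]
contact_force: [-0.1, -0.7, -2.5]
grip_width: 21.6
grip_force: 60.0
t 10.8 q [ 0.03  0.51 -0.5   1.96  0.35  0.76 -0.56] F [ 0.6 -0.2] -2.5
jig now [-205.28022542  -23.4513875 ] 66.17664748339313 tilt [0.0001 0.0012]
shift mm [-0.3  3.5  0.2] turn tool z deg -0.18
```

```bash
python3 -m crank '[[[0,0.001,0],[0,0,0]],[[0,0.001,0],[0,0,0]],[[0,0.001,0],[0,0,0]],[[0,0.001,0],[0,0,0]],[[0,0,0],[0,0,0]],[[0,0,0],[0,0,0]]]'
python3 g.py -205 -20 66
```

```text
t: 11.3
tool_pos: [530.7, 150.8, 66.1]
tool_rot: [0.668, 0.744, 0.0, 0.0]
contact_force: [-2.1, 0.0, 0.2]
grip_width: 21.7
grip_force: 60.0
t 11.3 q [ 0.03  0.51 -0.5   1.95  0.35  0.77 -0.56] F [-0.3 -2.1] 0.2
jig now [-205.26942986  -19.97315134] 66.07530445350342 tilt [-0.      0.0001]
shift mm [-0.3 -0.   0.1] turn tool z deg -0.2
```

```bash
python3 -m crank '[[[0,0.001,0],[0,0,0]],[[0,0.001,0],[0,0,0]],[[0,0,0],[0,0,0]],[[0,0,0],[0,0,0]],[[0,0,0],[0,0,0]]]'
python3 g.py -205 -20 66
```

```text
t: 11.72
tool_pos: [530.9, 150.9, 65.9]
tool_rot: [0.668, 0.744, -0.002, -0.001]
contact_force: [-6.6, 0.5, 3.6]
grip_width: 21.8
grip_force: 60.0
t 11.7167 q [ 0.03  0.51 -0.5   1.95  0.35  0.77 -0.56] F [-1.2 -6.5] 3.6
jig now [-205.33260309  -19.71350424] 65.9054397003084 tilt [-0.0009 -0.0034]
shift mm [-0.3 -0.3 -0.1] turn tool z deg -0.18
```

```bash
python3 -m crank '[[[0,-0.007,0],[0,0,0]],[[0,-0.008,0],[0,0,0]],[[0.025,0,-0.001],[0,0,0]],[[0.03,0,0],[0,0,0]],[[0.03,0,0],[0,0,0]],[[0.03,0,0],[0,0,0]],[[0,0.02,0],[0,0,0]],[[0,0.02,0],[0,0,0]],[[0,0.013,0],[0,0,-0.2]],[[0,0,0],[0,0,0]],[[0,0,0],[0,0,0]],[[0,0,0],[0,0,0]]]'
python3 g.py -315 20 66
python3 - <<'E'
from h import *
import cv2
a=cams.get_image("top")[145:265,118:350]
cv2.imwrite("pics/crop3.png",cv2.resize(cv2.convertScaleAbs(a,alpha=1.5),None,fx=3.4,fy=3.4,interpolation=cv2.INTER_CUBIC))
E
```

```text
t: 12.72
tool_pos: [557.1, 269.4, 66.9]
tool_rot: [0.667, 0.745, -0.0, -0.0]
contact_force: [-0.2, 0.1, -0.9]
grip_width: 21.4
grip_force: 60.0
t 12.7167 q [-0.16  0.6  -0.49  1.79  0.36  0.85 -0.72] F [-0.2 -0.1] -0.9
jig now [-320.1779999    19.39780379] 66.91772806230325 tilt [-0.0001 -0.0005]
shift mm [-5.2  0.6  0.9] turn tool z deg 0.04
```

View pics/crop3.png

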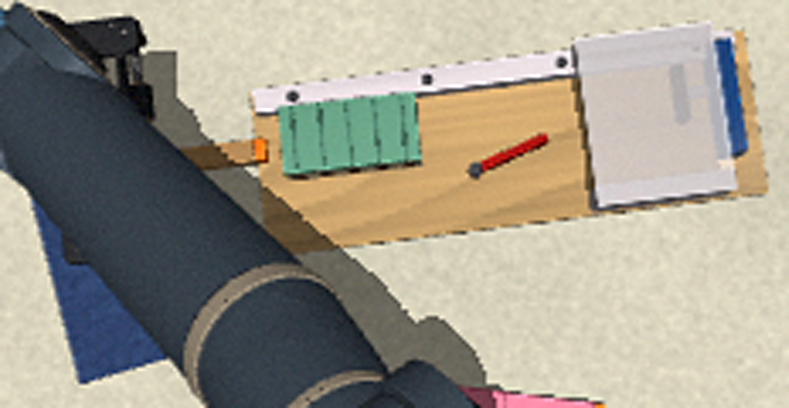

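The module is flush on the fence (roof at 280-420, 93-175) and the tip is just behind it. I'll start the feed gently.

```bash
python3 -m crank '[[[-0.008,0.0005,0.0005],[0,0,0]],[[-0.006,0,0],[0,0,0]],[[-0.005,0,0],[0,0,0]],[[-0.005,0.0003,0],[0,0,0]],[[-0.005,0.0003,0],[0,0,0]],[[-0.005,0.0003,0],[0,0,0]],[[-0.005,0.0003,0],[0,0,0]],[[-0.005,0.0003,0],[0,0,0]]]'
python3 g.py -65 20 66
```

```text
t: 13.43
tool_pos: [563.4, 228.2, 67.0]
tool_rot: [0.667, 0.745, 0.001, -0.002]
contact_force: [-4.3, 7.0, 1.8]
grip_width: 21.8
grip_force: 60.0
t 13.4333 q [-0.09  0.58 -0.5   1.81  0.36  0.83 -0.65] F [-7.4 -3.5] 1.8
jig now [-278.5769177    21.10928361] 67.04043969801715 tilt [ 0.0038 -0.0014]
shift mm [-2.136e+02 -1.200e+00  2.000e-01] turn tool z deg 0.01
```

```bash
python3 -m crank '[[[-0.007,0,0.0003],[0,0,0]],[[-0.007,0,0],[0,0,0]],[[-0.007,0,0],[0,0,0]],[[-0.007,0,0],[0,0,0]],[[-0.007,0,0],[0,0,0]],[[-0.007,0,0],[0,0,0]],[[-0.007,0,0],[0,0,0]],[[-0.007,0,0],[0,0,0]],[[-0.007,0,0],[0,0,0]],[[-0.007,0,0],[0,0,0]],[[-0.007,0,0],[0,0,0]],[[-0.007,0,0],[0,0,0]]]'
python3 g.py -65 20 66
```

```text
t: 14.43
tool_pos: [572.0, 150.3, 67.8]
tool_rot: [0.666, 0.746, 0.003, -0.004]
contact_force: [-6.6, 13.7, 5.4]
grip_width: 21.6
grip_force: 60.1
t 14.4333 q [ 0.05  0.56 -0.5   1.86  0.35  0.81 -0.52] F [-14.3  -5. ] 5.4
jig now [-200.17302604   21.02868011] 67.79408396144487 tilt [ 0.0106 -0.0002]
shift mm [-135.2   -1.4    0.4] turn tool z deg 0.16
```

```bash
python3 -m crank '[[[-0.007,0,0],[0,0,0]],[[-0.007,0,0],[0,0,0]],[[-0.007,0,0],[0,0,0]],[[-0.007,0,0],[0,0,0]],[[-0.007,0,0],[0,0,0]],[[-0.007,0,0],[0,0,0]],[[-0.007,0,0],[0,0,0]],[[-0.007,0,0],[0,0,0]],[[-0.007,0,0],[0,0,0]],[[-0.007,0,0],[0,0,0]],[[-0.007,0,0],[0,0,0]],[[-0.007,0,0],[0,0,0]]]'
python3 g.py -65 20 66
```

```text
t: 15.43
tool_pos: [581.3, 66.3, 67.5]
tool_rot: [0.666, 0.746, 0.003, -0.004]
contact_force: [-7.9, 14.2, 6.8]
grip_width: 21.5
grip_force: 60.1
t 15.4333 q [ 0.19  0.55 -0.5   1.87  0.34  0.81 -0.37] F [-14.9  -6.3] 6.8
jig now [-115.6436939    20.97144453] 67.45701290663753 tilt [ 0.0092 -0.0015]
shift mm [-50.7  -1.1   1. ] turn tool z deg 0.14
```

```bash
python3 -m crank '[[[-0.007,0,0],[0,0,0]],[[-0.007,0,0],[0,0,0]],[[-0.006,0,0],[0,0,0]],[[-0.005,0,0],[0,0,0]],[[-0.005,0,0],[0,0,0]],[[-0.005,0,0],[0,0,0]],[[-0.003,0,0],[0,0,0]],[[-0.002,0,0],[0,0,0]],[[-0.002,0,0],[0,0,0]]]'
python3 g.py -65 20 66
```

```text
t: 16.18
tool_pos: [585.8, 25.7, 67.5]
tool_rot: [0.666, 0.746, 0.003, -0.005]
contact_force: [-8.0, 17.8, 8.2]
grip_width: 21.3
grip_force: 60.1
t 16.1833 q [ 0.26  0.56 -0.5   1.86  0.34  0.81 -0.3 ] F [-18.6  -5.9] 8.2
jig now [-74.86791898  21.04543236] 67.52682183219424 tilt [ 0.0106 -0.0018]
shift mm [-9.9 -1.1  1.4] turn tool z deg 0.13
```

```bash
python3 -m crank '[[[-0.0015,0,0],[0,0,0]],[[-0.0015,0,0],[0,0,0]],[[-0.0015,0,0],[0,0,0]],[[-0.0015,0,0],[0,0,0]],[[-0.001,0,0],[0,0,0]],[[0,0,0],[0,0,0]],[[0,0,0],[0,0,0]]]'
python3 g.py -65 20 66
```

```text
t: 16.77
tool_pos: [586.2, 21.8, 67.9]
tool_rot: [0.665, 0.747, 0.004, -0.006]
contact_force: [-8.2, 19.9, 9.8]
grip_width: 21.8
grip_force: 60.2
t 16.7667 q [ 0.27  0.56 -0.5   1.86  0.34  0.81 -0.29] F [-20.7  -5.9] 9.8
jig now [-70.95948592  21.00404005] 67.90606650427294 tilt [ 0.0137 -0.0018]
shift mm [-6.  -1.   1.8] turn tool z deg 0.24
```

```bash
python3 -m crank '[[[-0.0015,0,0],[0,0,0]],[[-0.0015,0,0],[0,0,0]],[[-0.0015,0,0],[0,0,0]],[[-0.0015,0,0],[0,0,0]],[[0,0,0],[0,0,0]],[[0,0,0],[0,0,0]]]'
python3 g.py -65 20 66
python3 - <<'E'
from h import *
import cv2
a=cams.get_image("top")[140:212,225:350]
cv2.imwrite("pics/crop4.png",cv2.resize(cv2.convertScaleAbs(a,alpha=1.5),None,fx=6,fy=6,interpolation=cv2.INTER_CUBIC))
E
```

```text
t: 17.27
tool_pos: [586.9, 15.7, 67.9]
tool_rot: [0.665, 0.747, 0.004, -0.006]
contact_force: [-8.9, 19.2, 10.5]
grip_width: 21.5
grip_force: 60.2
t 17.2667 q [ 0.28  0.56 -0.5   1.86  0.34  0.81 -0.28] F [-20.1  -6.7] 10.5
jig now [-64.78011394  20.98458989] 67.85364021769094 tilt [ 0.0134 -0.0019]
shift mm [ 0.2 -1.   1.9] turn tool z deg 0.24
```

View pics/crop4.png

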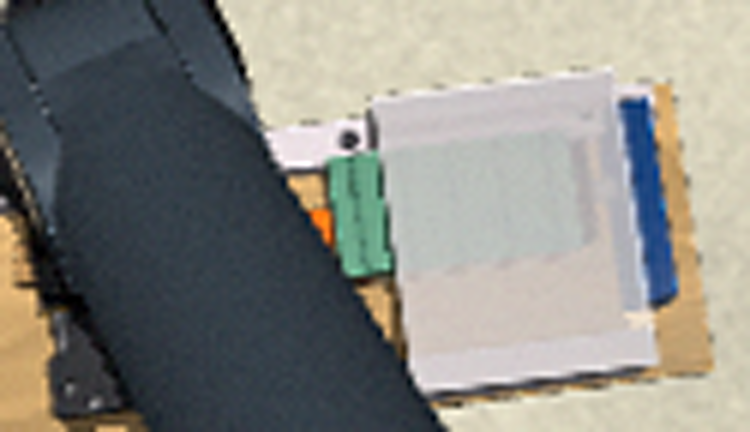

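The module is under the cover. Its rear roof edge runs from (330,160) to (345,275), and the stick tip is at (322,227).

```bash
python3 - <<'E'
from h import *
c=lambda x,y,z:w("top",225+(x+.5)/6-.5,140+(y+.5)/6-.5,z)[:2]
o=np.array([573.2,-51.0]);th=-1.460;J=np.array([[np.cos(th),np.sin(th)],[-np.sin(th),np.cos(th)]])
for x,y,z in[(330,160,53),(345,275,53),(349,139,32),(583,135,53),(332,212,28),(335,242,28)]:print((J@(c(x,y,z)-o)).round(1))
E
```

```text
[47.4 47.7]
[ 46.9 -10. ]
[60.1 61.1]
[172.8  44.3]
[47. 26.]
[46.5 10.7]
```

```bash
python3 -m crank '[[[0.002,0,0],[0,0,0]],[[0.002,0,0],[0,0,0]],[[0.002,0,0],[0,0,0]],[[0.002,-0.0005,0],[0,0,0]],[[0.003,-0.0005,0],[0,0,0]],[[0.003,0,0],[0,0,0]],[[0.005,0,0],[0,0,0]],[[0.02,0,0],[0,0,0]],[[0.03,0,-0.002],[0,0,0]],[[0.04,0,0],[0,0,0]],[[0.04,0,0],[0,0,0]],[[0.04,0,0],[0,0,0]],[[0.04,0,0],[0,0,0]],[[0,0,0],[0,0,0]],[[0,0,0],[0,0,0]]]'
python3 g.py -361 -73 130
python3 - <<'E'
from h import *
import cv2
a=cams.get_image("top")[140:212,225:350]
cv2.imwrite("pics/crop5.png",cv2.resize(cv2.convertScaleAbs(a,alpha=1.5),None,fx=6,fy=6,interpolation=cv2.INTER_CUBIC))
E
```

```text
t: 18.57
tool_pos: [562.9, 234.5, 68.4]
tool_rot: [0.665, 0.747, 0.0, 0.0]
contact_force: [1.2, -1.1, -1.4]
grip_width: 21.4
grip_force: 60.0
t 18.5667 q [-0.1   0.59 -0.5   1.81  0.36  0.84 -0.66] F [1.2 1. ] -1.4
jig now [-284.88473501   21.32241003] 68.3968884757534 tilt [0.0002 0.0011]
shift mm [ 76.7 -93.8 -61.7] turn tool z deg 0.33
```

View pics/crop5.png

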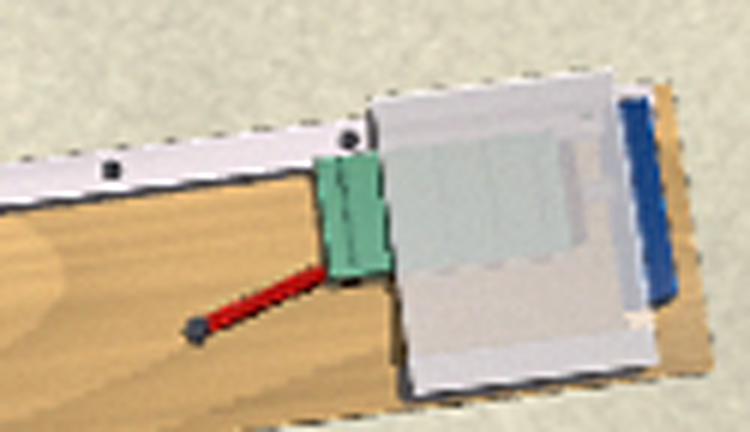

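The red catch has sprung in behind the module: its tip is at the rear edge (325,270) and the module has sprung back to about jig x = 100. Next, the stick goes back to its mat.

```bash
python3 -m crank '[[[0,0,-0.03],[0,0,0]],[[0,0,-0.032],[0,0,0]],[[0.025,-0.031,0],[0,0,0]],[[0.025,-0.031,0],[0,0,0]],[[0.0267,-0.0318,0],[0,0,0]]]' && python3 -m crank '[[[0,0,0],[0,0,-6.9]],[[0,0,0],[0,0,-6.9]],[[0,0,0],[0,0,-6.9]],[[0,0,0],[0,0,-6.9]],[[0,0,0],[0,0,-6.9]],[[0,0,0],[0,0,-6.9]],[[0,0,0],[0,0,-6.9]],[[0,0,0],[0,0,-6.9]],[[0,0,0],[0,0,-6.9]],[[0,0,0],[0,0,-6.9]],[[0,0,0],[0,0,-6.9]],[[0,0,0],[0,0,-6.9]],[[0,0,0],[0,0,-6.9]],[[0,0,0],[0,0,-6.9]],[[0,0,0],[0,0,-6.9]],[[0,0,0],[0,0,0]],[[0,0,0],[0,0,0]]]'
python3 - <<'E'
from h import *
import cv2
s=ctrl.observe();M=R.from_quat(s['tool_rot']).as_matrix();print("shift",M.T@(np.r_[460,300.5,60.5]-s['tool_pos']),np.arctan2(-M[1,0],-M[0,0]),M[2,:2],s['q'])
cv2.imwrite("pics/sc.png",cv2.resize(cams.get_image("scene")[170:260,310:420],None,fx=6,fy=6,interpolation=cv2.INTER_CUBIC))
E
```

```text
t: 19.03
tool_pos: [463.0, 294.6, 130.6]
tool_rot: [0.67, 0.743, 0.0, 0.001]
contact_force: [-0.3, 1.6, -1.9]
grip_width: 21.5
grip_force: 60.0
t: 20.45
tool_pos: [462.8, 295.2, 129.7]
tool_rot: [-0.169, 0.986, -0.001, -0.0]
contact_force: [0.7, -0.1, -1.3]
grip_width: 21.4
grip_force: 60.0
shift [ 0.83740386  6.00200178 69.14323796] 0.33979914100116754 [ 0.00060541 -0.00151513] [ 0.09095354  0.5676985  -0.99409941  1.89046763  0.5674394   0.99796466
  0.75460338]
```

View pics/sc.png

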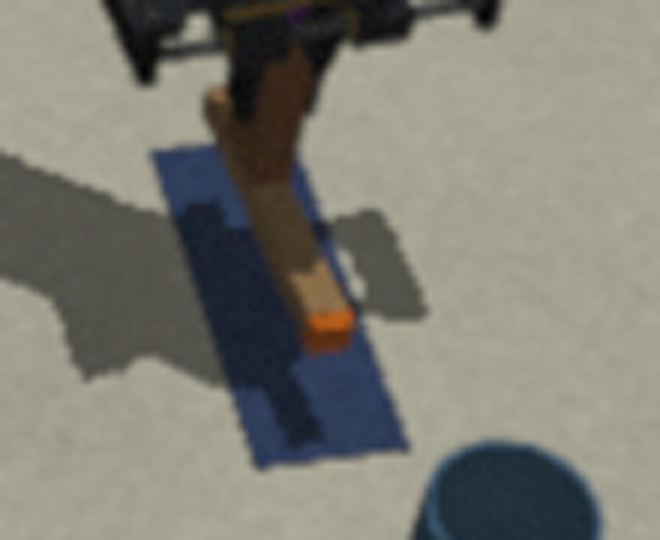

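The stick is held level above the mat, with the tip at (328,330). Lowering it now.

```bash
python3 -m crank '[[[0.001,0.006,0.02],[0,0,0]],[[0,0,0.02],[0,0,0]],[[0,0,0.015],[0,0,0]],[[0,0,0.006],[0,0,0]],[[0,0,0.003],[0,0,0]],[[0,0,0.002],[0,0,0]],[[0,0,0.0015],[0,0,0]],[[0,0,0],[0,0,0]],[[0,0,0],[0,0,0]],[[0,0,0],[0,0,0]]]'
```

```text
t: 21.33
tool_pos: [458.9, 303.2, 63.3]
tool_rot: [-0.172, 0.985, 0.0, 0.001]
contact_force: [-0.1, -0.3, -1.1]
grip_width: 21.5
grip_force: 60.0
```

```bash
python3 -m crank '[[[0,0,0.001],[0,0,0]],[[0,0,0.001],[0,0,0]],[[0,0,0.001],[0,0,0]],[[0,0,0],[0,0,0]],[[0,0,0],[0,0,0]]]'
```

```text
t: 21.75
tool_pos: [458.7, 303.0, 60.5]
tool_rot: [-0.172, 0.985, -0.0, 0.0]
contact_force: [-1.3, -2.0, 5.5]
grip_width: 21.4
grip_force: 60.0
```

Contact with the mat (5.5 N), so I'll reduce the grip force and open.

```bash
python3 -m crank '[[[0,0,0],[0,0,0]],[[0,0,0],[0,0,0]],[[0,0,0],[0,0,0]]]' 0.0 5 && python3 -m crank '[[[0,0,0],[0,0,0]],[[0,0,0],[0,0,0]],[[0,0,0],[0,0,0]],[[0,0,0],[0,0,0]],[[0,0,0],[0,0,0]],[[0,0,0],[0,0,0]],[[0,0,0],[0,0,0]],[[0,0,0],[0,0,0]],[[0,0,0],[0,0,0]],[[0,0,0],[0,0,0]]]' 0.07 && python3 -m crank '[[[0,0,-0.02],[0,0,0]],[[0,0,-0.03],[0,0,0]],[[0,0,-0.04],[0,0,0]],[[0,0,-0.04],[0,0,0]],[[0,0,-0.02],[0,0,0]],[[0,0,0],[0,0,0]],[[0,0,0],[0,0,0]],[[0,0,0],[0,0,0]],[[0,0,0],[0,0,0]],[[0,0,0],[0,0,0]]]'
python3 - <<'E'
from h import *
import cv2
a=cams.get_image("scene")[160:280,140:410];cv2.imwrite("pics/end.png",cv2.resize(a,None,fx=2.9,fy=2.9,interpolation=cv2.INTER_CUBIC))
E
```

```text
t: 22.0
tool_pos: [458.8, 302.8, 60.4]
tool_rot: [-0.172, 0.985, -0.0, 0.0]
contact_force: [-1.3, -2.4, 6.2]
grip_width: 21.8
grip_force: 5.0
t: 22.83
tool_pos: [458.6, 302.9, 59.8]
tool_rot: [-0.172, 0.985, -0.0, 0.0]
contact_force: [-0.7, -0.1, -0.0]
grip_width: 69.2
grip_force: 0.0
t: 23.67
tool_pos: [458.0, 302.3, 208.3]
tool_rot: [-0.172, 0.985, -0.001, -0.001]
contact_force: [0.3, -0.4, -0.2]
grip_width: 70.0
grip_force: 0.0
```

View pics/end.png

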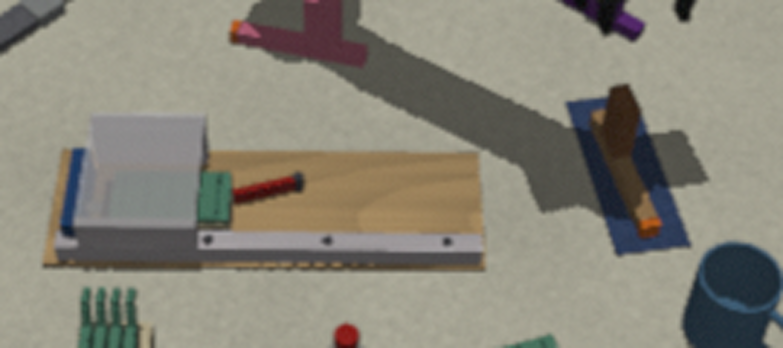

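The stick stands on its mat (620,150). The module is home with the red catch behind it (235,195).

```bash
python3 -c "
from bench import job
print(job.close_job())"
```

```text
the job is handed in; nothing more can be done
None
```

The job is handed in at about 24 s: the module is home on the fence with the catch snapped in behind it, and the stick stands released on its mat; this is from the final pictures, as hand-in returned no verdict.

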